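Slide the loaded scale into its corner stop

ROBOT

A 7-joint arm with a two-finger parallel gripper is mounted at the origin on a cart in front of the work surface, level with it; the furniture and walls round the work are solid. World frame = base frame: x ahead of the robot, y to its left, z up, the work surface at z = 0. Lengths are in m, angles in rad, forces in N, time in s.
With the tool pointing down it reaches from about 0.35 to 0.9 m from the base axis. Payload 8.1 kg.
Tool frame: the origin (TCP) lies on the centre line of the jaws, within the pads' length; the fingertips stand 17 mm ahead of it and the grasp point (between the pads) lies 2 mm behind it; z points along the fingers, y is the direction in which the jaws open and shut (so a half turn about z gives the same grasp; the last joint's range is limited). The gripper opens to 92 mm and grips with 3 to 60 N. Pads are 19 mm wide; open, the fingers measure 130 mm over their backs; the gripper's body (75 mm by 190 mm) begins 47 mm behind the grasp point.
Start: joints at [-1.328, 0.434, 0.025, 1.573, -0.012, 1.134, -0.075], TCP at [0.212, 0.588, 0.244] pointing down, gripper open.
Joint ranges: [-2.62, 2.62], [-0.44, 2.09], [-1.27, 1.32], [0.08, 2.57], [-1.32, 4.46], [0.12, 2], [-2.74, 2.74]. Speed limits (rad/s): [2.22, 2.22, 3.01, 3.01, 3.14, 3.14, 3.14].

INTERFACE

Orientations are given as a rotation vector (axis times angle).
In Python, from cell import arm, imaging, job gives the robot as it stands.
- The arm moves only by the tool jog_arm, never from a script. Its argument "moves" is a list of rows, each an object with "fingers": the closure, from -1 (fully open) to 1 (shut); "xyz": the shift along the tool's x, y, z in cm, a list of three; "angular": the turn, a rotation vector about the tool's x, y, z in rad, a list of three. In form: [{"fingers": fingers, "xyz": [dx, dy, dz], "angular": [ax, ay, az]}, ...]. A call has 1 to 12 rows; each row is the pose to reach, as a shift and turn from the pose commanded when the call began, along the tool's axes at that moment; what a row does not reach only later rows make up. A row lasts 1/8 s, in which the tool goes at most 62.5 mm and 10.7 degrees, less where a joint would pass 70% of its speed; a pose out of reach is approached as far as the arm can. A call with a gripper value outside its range is refused whole. The fingers move at their own pace and stop on an object; "grip_force" is the grip in N (left out, the last holds). Time passes only in rows, so rows that repeat a pose let the fingers close. It gives the time, the measured TCP pose, the force and the opening at its end, in the units of the state.
- arm.observe(): the state, without advancing time (a new reading comes with each control period).
- imaging.get_image(name): name is "side" or "top"; returns the picture (400x640x3 uint8, red, green, blue); there is no depth.
- imaging.camera_params(name): a dict with "fx", "fy", "cx", "cy" (pixels), "rvec" (rotation vector, rad) and "tvec" (3), from world to camera coordinates, as OpenCV has them. Camera axes: x right, y down, z forward; pixel columns grow to the right and rows downward; lengths in m; the calibration is good to about 2 mm. A picture is of the moment at which its call begins. camera_params takes no time and is no camera call.
- job.sign_off(): hands the job in, once; it reports no verdict.
The state is a dict: "clock": time; "joints": joint angles; "dq": joint speeds; "joint_efforts": joint torques, N m; "position": TCP position; "ee_rot": TCP orientation; "force": force on the tool from outside, world axes, zero at the start; "ft_torque": the same for the moment, N m; "width": opening from 0.0 (shut) to 1.0 (fully open).
Only numpy, scipy, OpenCV 4.12 (cv2) and the standard library are available. Lean on these libraries where they do the work, as an engineer would, in place of code of your own. Each camera call takes 0.05 s, during which the arm holds its last target. There are 200 camera calls.

TASK

Push the bench scale along the table, with the ring cake riding on its pan, into the steel corner stop, so that its back edge lies flush against the back rail and its left edge against the side rail. Only slide the scale, never lift or tip it; leave the cake untouched on the pan, and leave the timer, the tape roll, the marker and the other ring cake where they are.

Things in the scene. Friction and masses are not known exactly. Their poses are not given: they have to be found in the camera images.
- scale: white bench scale, 200 (x) by 160 (y) by 40 mm high, 0.6 to 0.9 kg, loose; slides at roughly 3 to 9 N. Origin: centre of its underside; x points from the display edge (front, x = -100) to the back edge (+100), y to its left edge (+80), z up. Its sides are flat and upright from 4 to 30 mm above the table. Starts short of the stop, to the front and right, turned up to 0.3 rad from it
- pan (a point): centre of the top of the scale's weighing pan (128 by 144 mm), which is 40 mm above the table and 24 mm behind the scale's origin; fixed to the scale
- weighed_cake: plain ring cake, 78 mm across and 35 mm high, lying loose near the middle of the scale's pan, its top 75 mm above the table. Origin: centre of its underside. z up
- corner_stop: two fixed steel angle rails at a right angle, open to front and right; its place and turn vary. Uprights 5 mm thick, 24 mm high; 4 mm thick feet point outward. Origin: on the table, where the scale's origin lies when fully home, frames then parallel. Back rail: inner face at x = +100 mm, y from -95 to +95. Side rail: inner face at y = +80, x from -60 to +90
- timer: white pocket timer, 70x66x21 mm, lying on the table left of the work, in front of the corner stop; origin at the centre of its underside
- tape_roll: tan roll of tape lying flat, 103 mm across, 25 mm high, on the table at the front right; origin at the centre of its underside
- marker: white marker pen with a black cap, 135 mm long, lying on the table left of the side rail; origin at the middle of its underside
- loose_cake: plain ring cake, 78 mm across and 36 mm high, lying on the table to the right of the scale; origin at the centre of its underside
Mind the look-alikes: they are no part of the job. What is shaped like the weighed_cake but green or yellow is not meant.

How it is judged:
By the outcome, as a careful person would: the job done as asked, in the order asked, and still so for the second after the job is handed in, with the robot touching nothing.
It also fails if it takes over 70 s, if anything falls off the work surface, if the arm or the gripper's body presses on something with over 40 N, if the wrist force passes 120 N, or if a joint passes its speed limit or range.

## Working session

There is one attempt and no reset: what is moved stays moved. The work goes in short steps, Python scripts to look and compute and a tool call to move; the robot and the scene stay as the last step left them, time stands still between calls to the robot, and variables do not carry over. Pictures are saved under pics/ and viewed, about 8 in all and at most 12, crops included, and the job is handed in when it is done.

Besides the shell and the picture viewer there is one more tool, called after "Call:" in YAML: its name, and indented under it one key for each argument. jog_arm: Moves the arm, as the interface text tells. Its arguments: {"type":"object","properties":{"moves":{"type":"array"},"grip_force":{"type":"number"}},"required":["moves"]}

```bash
mkdir -p pics; cat > h.py <<'E'
import numpy as np, cv2
from cell import arm, imaging, job
def P(n):
    c=imaging.camera_params(n); K=np.array([[c['fx'],0,c['cx']],[0,c['fy'],c['cy']],[0,0,1.]])
    return K,np.array(c['rvec'],float),np.array(c['tvec'],float)
def ray(n,pts,z):
    K,r,t=P(n); R=cv2.Rodrigues(r)[0]; C=-R.T@t
    pts=np.array(pts,float).reshape(-1,2)
    d=(R.T@np.linalg.inv(K)@np.c_[pts,np.ones(len(pts))].T).T
    return C+d*((z-C[2])/d[:,2])[:,None]
def proj(n,X):
    K,r,t=P(n); return cv2.projectPoints(np.array(X,float).reshape(-1,3),r,t,K,None)[0][:,0]
def shot(n,f): 
    im=cv2.cvtColor(imaging.get_image(n),cv2.COLOR_RGB2BGR); cv2.imwrite('pics/'+f,im); return im
E
python3 - <<'E'
from h import *
a=shot('top','t0.png');b=shot('side','s0.png')
for n in('top','side'):
    K,r,t=P(n);R=cv2.Rodrigues(r)[0];print(n,K[0,0],-R.T@t,R[2])
print(arm.observe())
E
```

```text
top 434.3084036571677 [ 0.38631814 -0.08076636  1.05867195] [ 0.1998683   0.01027651 -0.97976888]
side 421.9815840165412 [ 0.39561643 -0.96484069  0.64692007] [ 0.17678924  0.8214522  -0.54218248]
{'clock': 0.1, 'joints': array([-1.32760579,  0.4351611 ,  0.02498342,  1.573975  , -0.01160589,
        1.13401602, -0.07509799]), 'dq': array([ 7.77091701e-05, -8.89007865e-04, -2.40941502e-04, -2.60785477e-03,
        4.34427364e-04,  7.27609537e-05, -1.34098310e-03]), 'joint_efforts': array([ 1.86972669e-03, -6.69129324e+01,  9.87188034e-01, -3.15144074e+01,
       -6.06259634e-02,  3.74257739e-02,  2.93404946e-05]), 'position': array([0.21174425, 0.58758644, 0.24303074]), 'ee_rot': array([-5.40565675e-01, -3.09461727e+00,  2.21402518e-03]), 'force': array([-0.47423954, -0.94202655,  0.21840606]), 'ft_torque': array([-0.0087408 ,  0.00237759,  0.03900998]), 'width': 0.9972048666662211}
```

View pics/t0.png

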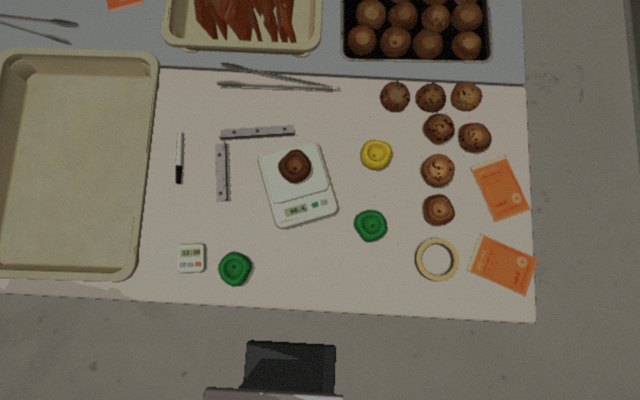

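View pics/s0.png

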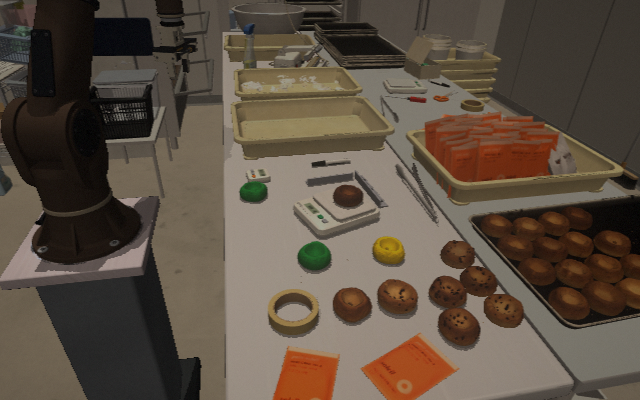

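The top view shows the scale centred near (298,186), with a brown cake on its pan at (295,166). The rails are at (257,132) for the back and (222,172) for the side. The timer is at (191,258), the marker at (180,158) and the tape at (437,259). The green rings at (235,268) and (370,225) and the yellow one at (376,154) are look-alikes. The loose plain cake is at (438,209), and the weighed cake is the brown one on the pan. I'll check this in an enlarged crop.

```bash
python3 - <<'E'
from h import *
im=cv2.imread('pics/t0.png')
c=im[115:240,170:350]
cv2.imwrite('pics/c0.png',cv2.resize(c,None,fx=4.4,fy=4.4,interpolation=cv2.INTER_CUBIC))
hsv=cv2.cvtColor(im,cv2.COLOR_BGR2HSV)
for p in [(280,200),(325,205),(310,160),(250,180),(300,215),(257,130),(222,170),(295,166),(345,190)]: print(p,im[p[1],p[0]],hsv[p[1],p[0]])
E
```

```text
(280, 200) [151 159 156] [ 41  13 159]
(325, 205) [139 150 147] [ 38  19 150]
(310, 160) [115 126 126] [ 30  22 126]
(250, 180) [134 146 151] [ 21  29 151]
(300, 215) [144 154 154] [ 30  17 154]
(257, 130) [52 56 55] [38 18 56]
(222, 170) [116 121 129] [ 12  26 129]
(295, 166) [34 58 92] [ 12 161  92]
(345, 190) [134 146 152] [ 20  30 152]
```

View pics/c0.png

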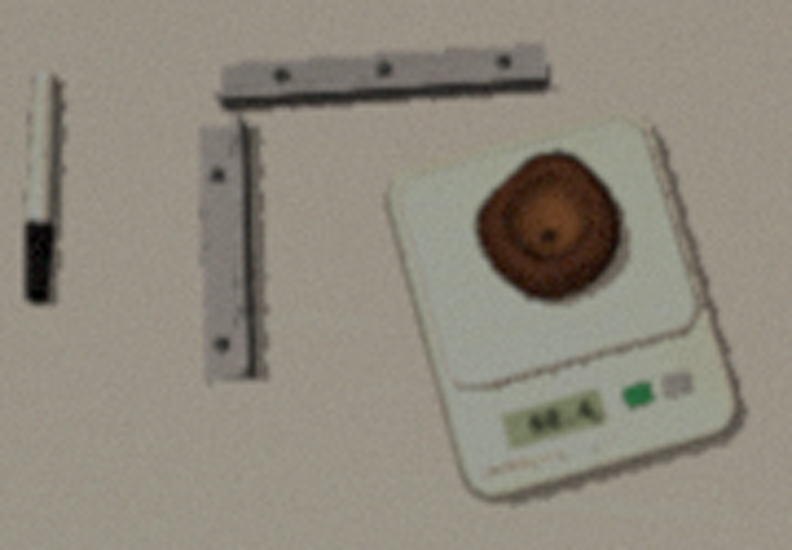

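The crop confirms one plain brown cake on the pan, at crop (549,226). The scale's corners in the crop are near (390,190), (645,122), (740,415) and (480,498). The rails' inner faces show as dark strips.

```bash
cat > m.py <<'E'
from h import *
def scale(im,roi,z=0.03):
    lab=cv2.cvtColor(cv2.bilateralFilter(im,9,30,5),cv2.COLOR_BGR2LAB).astype(float)
    x0,y0,x1,y1=roi
    d=(lab[...,1]-128)
    m=np.zeros(im.shape[:2],np.uint8); m[y0:y1,x0:x1]=(d[y0:y1,x0:x1]<-0.5)*255
    m=cv2.morphologyEx(m,cv2.MORPH_OPEN,np.ones((3,3)))
    cs=cv2.findContours(m,cv2.RETR_EXTERNAL,cv2.CHAIN_APPROX_NONE)[0]
    c=max(cs,key=cv2.contourArea); h=cv2.convexHull(c)[:,0]
    w=ray('top',h,z)[:,:2]
    r=cv2.minAreaRect((w*1000).astype(np.float32))
    return m,h,r
def line(p,q): pass
E
python3 - <<'E'
from m import *
im=cv2.imread('pics/t0.png')
m,h,r=scale(im,(248,125,350,240)); print('scale',r, cv2.boxPoints(r).round(1).tolist())
f=lambda p:(np.array(p,float)/4.4+[170,115]-[.4,.4])
B=ray('top',f([(222,108),(549,89)]),0)[:,:2]; print('back base',B,np.linalg.norm(B[1]-B[0]))
B=ray('top',f([(222,98),(549,81)]),0.024)[:,:2]; print('back top',B,np.linalg.norm(B[1]-B[0]))
S=ray('top',f([(241,122),(247,376)]),0.024)[:,:2]; print('side top',S,np.linalg.norm(S[1]-S[0]))
S=ray('top',f([(254,125),(258,378)]),0.0)[:,:2]; print('side base',S,np.linalg.norm(S[1]-S[0]))
print('cake',ray('top',f([(549,226)]),.06))
g=cv2.cvtColor(im,cv2.COLOR_BGR2GRAY)
for y in (150,165,180,195): print(y,g[y,212:238])
for x in (230,250,285): print(x,g[122:146,x])
E
```

```text
scale ((623.15625, -14.532783508300781), (247.10157775878906, 219.32777404785156), 5.433815002441406) [[489.79998779296875, 82.9000015258789], [510.5, -135.39999389648438], [756.5, -112.0], [735.7999877929688, 106.30000305175781]]
back base [[ 0.7479764   0.18139313]
 [ 0.77004301 -0.00789122]] 0.1905662677474802
back top [[ 0.74573799  0.17603785]
 [ 0.76614085 -0.00923542]] 0.18639329097306784
side top [[0.73204722 0.1638558 ]
 [0.58554279 0.14637295]] 0.14754387584646575
side base [[0.73865946 0.16181414]
 [0.58935499 0.1453238 ]] 0.1502123676275025
cake [[ 0.6702565  -0.01703021  0.06      ]]
150 [143 149 147 135 123 121 119 121 123 118 110 116 106  65  57  85 100 132
 149 144 147 148 146 145 146 145]
165 [147 150 149 135 121 123 123 128 123 122 122 118 116  75  39  86  95 102
 134 147 149 147 148 147 146 146]
180 [147 143 151 151 132 125 120 122 119 123 119 110 114  90  54  69  91  98
 132 150 146 147 147 149 147 148]
195 [148 146 149 148 135 124 122 112 100 115 125 123 123 120  79  55  82 103
 132 148 147 147 143 145 145 148]
230 [144 146 145 144 144 142 135 124 112 113 116 115 117 121 101  50  39  72
 120 147 150 146 146 149]
250 [147 146 142 147 145 139 122 113 115 113 119 115 107  78  48  47  97 138
 148 148 146 146 145 146]
285 [145 146 148 139 123  92  63  55  85 119 105  64  39  59 112 148 146 150
 145 147 145 148 147 145]
```

```bash
python3 - <<'E'
from h import *
f=lambda p:(np.array(p,float)/4.4+[170,115]-[.4,.4])
def w(p,z): return ray('top',f(p),z)[:,:2]
E={'left':w([(390,205),(466,478)],.03),'right':w([(655,145),(742,400)],.03),'back':w([(400,178),(625,122)],.03),'front':w([(500,498),(728,432)],.02)}
for k,(a,b) in E.items(): d=b-a; print(k,a,b,np.arctan2(*d[::-1]))
yaw=np.mean([np.arctan2(*(a-b)[::-1]) for a,b in (E['left'],E['right'])]+[np.arctan2(*(a-b)[::-1])-np.pi/2 for a,b in (E['back'],E['front'])])
u=np.array([np.cos(yaw),np.sin(yaw)]);v=np.array([-u[1],u[0]])
L=E['left'].mean(0)@v;R=E['right'].mean(0)@v;B=E['back'].mean(0)@u;F=E['front'].mean(0)@u
print('yaw',yaw,'W',L-R,'L',B-F); c=u*(B-.1)+v*(L+R)/2; print('centre',c)
ty=.113;U=np.array([np.cos(ty),np.sin(ty)]);V=np.array([-U[1],U[0]]);O=np.array([.659,.074])
print('in stop frame',(c-O)@U,(c-O)@V,yaw-ty,'cake',(np.array([.670,-.017])-O)@U,(np.array([.670,-.017])-O)@V)
E
```

```text
left [0.68607241 0.07450454] [0.53454009 0.02082287] -2.801128739859713
right [ 0.72929624 -0.07170528] [ 0.58587125 -0.12705938] -2.7732614315872604
back [0.7020888  0.07017207] [ 0.74194077 -0.05406817] -1.2603992232288816
front [0.52597013 0.00241712] [ 0.56943886 -0.12058821] -1.2311055361967889
yaw 0.339720757474184 W 0.1543960068579199 L 0.18671988457626798
centre [ 0.62860513 -0.02774654]
in stop frame -0.04167392815502388 -0.09767031580328138 0.22672075747418402 cake 0.0006687151685203534 -0.09165998483538708
```

```bash
cat >> h.py <<'E'
from scipy.spatial.transform import Rotation as Ro
TY=.113;U=np.array([np.cos(TY),np.sin(TY)]);V=np.array([-U[1],U[0]]);O=np.array([.659,.074])
def go(pos,yaw):
    "move to TCP pos with tool y along azimuth yaw, tool z down; prints cm and rad"
    s=arm.observe(); R=Ro.from_rotvec(s['ee_rot']).as_matrix()
    y=np.array([np.cos(yaw),np.sin(yaw),0]); z=np.array([0,0,-1.]); T=np.c_[np.cross(y,z),y,z]
    print('xyz',(R.T@(np.array(pos)-s['position'])*100).round(2),'ang',Ro.from_matrix(R.T@T).as_rotvec().round(3))
def sf(c,yaw,p): # scale frame point to world xy
    return np.array(c)+[np.cos(yaw)*p[0]-np.sin(yaw)*p[1],np.sin(yaw)*p[0]+np.cos(yaw)*p[1]]
E
python3 - <<'E'
from h import *
p=sf((.632,-.025),.335,(.003,-.08-.0095-.018)); print(p)
go([*p,.13],.335)
print(ray('top',[(376,154),(370,225),(235,268),(191,258)],.02).round(3))
s=arm.observe();R=Ro.from_rotvec(s['ee_rot']).as_matrix();print(R.round(3))
E
```

```text
[ 0.67017592 -0.1255378 ]
xyz [-67.3  -51.53  11.38] ang [-0.001  0.001  0.89 ]
[[ 0.724 -0.216  0.02 ]
 [ 0.544 -0.206  0.02 ]
 [ 0.424  0.11   0.02 ]
 [ 0.442  0.216  0.02 ]]
[[-0.941  0.339 -0.   ]
 [ 0.339  0.941 -0.001]
 [-0.    -0.001 -1.   ]]
```

Call:
jog_arm:
  moves:
    - {"fingers":-1,"xyz":[-4.5,-3.5,0],"angular":[0,0,0.1]}
    - {"fingers":-1,"xyz":[-9,-7,0],"angular":[0,0,0.2]}
    - {"fingers":-1,"xyz":[-13.5,-10.5,0],"angular":[0,0,0.3]}
    - {"fingers":-1,"xyz":[-18,-14,0],"angular":[0,0,0.4]}
    - {"fingers":-1,"xyz":[-22.5,-17.5,0],"angular":[0,0,0.5]}
    - {"fingers":-1,"xyz":[-27,-21,0],"angular":[0,0,0.6]}
    - {"fingers":-1,"xyz":[-31.5,-24.5,0],"angular":[0,0,0.7]}
    - {"fingers":-1,"xyz":[-36,-28,0],"angular":[0,0,0.8]}
    - {"fingers":-1,"xyz":[-40.5,-31.5,0],"angular":[0,0,0.89]}
    - {"fingers":-1,"xyz":[-45,-35,0],"angular":[0,0,0.89]}
    - {"fingers":-1,"xyz":[-49.5,-38.5,0],"angular":[0,0,0.89]}
    - {"fingers":-1,"xyz":[-54,-42,0],"angular":[0,0,0.89]}

```text
clock: 1.6
position: [0.5781, 0.0084, 0.2435]
ee_rot: [-1.819, -2.561, 0.0]
force: [0.9, 1.1, 0.2]
width: 1.003
```

```bash
python3 - <<'E'
from h import *
p=sf((.632,-.025),.335,(.003,-.08-.0095-.018)); print(arm.observe()['joints'].round(2))
go([*p,.13],.335)
E
```

```text
[-0.44  0.37  0.46  1.72 -0.19  1.09  0.41]
xyz [-15.68   4.29  11.35] ang [-0. -0.  0.]
```

Call:
jog_arm:
  moves:
    - {"fingers":-1,"xyz":[-4,1.1,0],"angular":[0,0,0]}
    - {"fingers":-1,"xyz":[-8,2.2,0],"angular":[0,0,0]}
    - {"fingers":-1,"xyz":[-12,3.3,0],"angular":[0,0,0]}
    - {"fingers":-1,"xyz":[-15.7,4.3,0],"angular":[0,0,0]}
    - {"fingers":-1,"xyz":[-15.7,4.3,3],"angular":[0,0,0]}
    - {"fingers":-1,"xyz":[-15.7,4.3,6],"angular":[0,0,0]}
    - {"fingers":-1,"xyz":[-15.7,4.3,8],"angular":[0,0,0]}
    - {"fingers":-1,"xyz":[-15.7,4.3,8],"angular":[0,0,0]}

```text
clock: 2.6
position: [0.6684, -0.1239, 0.1617]
ee_rot: [-1.818, -2.558, 0.003]
force: [-0.5, -0.4, -0.2]
width: 0.998
```

```bash
python3 - <<'E'
from h import *
im=shot('top','t1.png'); s=shot('side','s1.png')
cv2.imwrite('pics/c1.png',np.hstack([cv2.resize(im[100:240,200:400],None,fx=2,fy=2),cv2.resize(s[150:290,240:440],None,fx=2,fy=2)]))
p=sf((.632,-.025),.335,(.003,-.08-.0095-.018)); go([*p,.031],.335)
E
```

```text
xyz [-1.100e-01 -1.000e-02  1.332e+01] ang [ 0.  0. -0.]
```

View pics/c1.png

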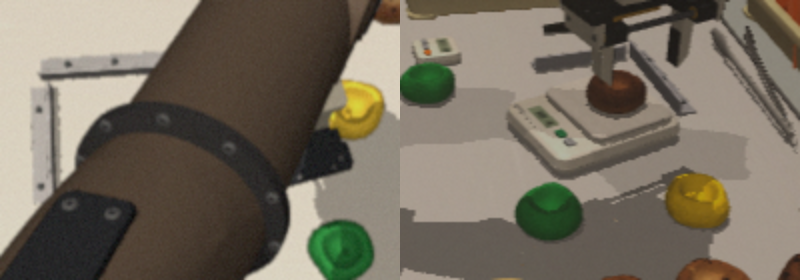

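The side crop shows the fingers above and to the right of the scale, with their tips near side pixels (341,192). The rings are well clear. I'll descend just outside the right edge.

Call:
jog_arm:
  moves:
    - {"fingers":-1,"xyz":[-0.5,0,3],"angular":[0,0,0]}
    - {"fingers":-1,"xyz":[-0.5,0,6],"angular":[0,0,0]}
    - {"fingers":-1,"xyz":[-0.5,0,9],"angular":[0,0,0]}
    - {"fingers":-1,"xyz":[-0.5,0,11],"angular":[0,0,0]}
    - {"fingers":-1,"xyz":[-0.5,0,12.2],"angular":[0,0,0]}
    - {"fingers":-1,"xyz":[-0.5,0,13.1],"angular":[0,0,0]}
    - {"fingers":-1,"xyz":[-0.5,0,13.1],"angular":[0,0,0]}

```text
clock: 3.58
position: [0.6714, -0.1291, 0.0327]
ee_rot: [-1.82, -2.56, 0.0]
force: [-0.2, 0.4, -0.8]
width: 1.0
```

```bash
python3 - <<'E'
from h import *
s=shot('side','s2.png')
cv2.imwrite('pics/c2.png',cv2.resize(s[140:300,250:450],None,fx=4,fy=3.7))
o=arm.observe();R=Ro.from_rotvec(o['ee_rot']).as_matrix();print(o['position'],o['force'],R[:,0])
print(proj('side',[o['position']+R@[0,y,.017] for y in(-.055,.055)]))
E
```

```text
[ 0.67165735 -0.12915227  0.03316775] [-0.29118828 -0.03096005 -0.21954021] [-3.28642766e-01  9.44454278e-01 -2.21963220e-04]
[[338.11660825 236.55554827]
 [373.6913212  224.52162378]]
```

View pics/c2.png

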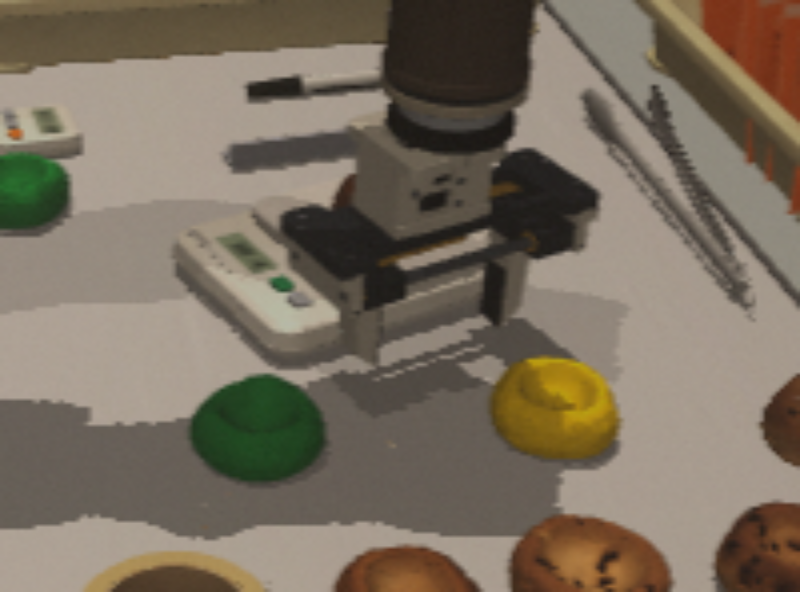

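The side view shows both fingers down outside the scale's right edge and parallel to it. The finger tips are near (338,236) and (373,224), and the rings are clear.

```bash
python3 - <<'E'
from h import *
for y in (-.0945,-.0895): go([*(O-.036*U+y*V),.033],TY)
E
```

```text
xyz [ 1.118e+01 -1.100e-01  1.000e-02] ang [0.001 0.    0.222]
xyz [ 1.166e+01 -0.000e+00  1.000e-02] ang [0.001 0.    0.222]
```

Call:
jog_arm:
  moves:
    - {"fingers":-1,"xyz":[0.6,0,0],"angular":[0,0,0]}
    - {"fingers":-1,"xyz":[1.2,0,0],"angular":[0,0,0]}
    - {"fingers":-1,"xyz":[1.6,0,0],"angular":[0,0,0]}
    - {"fingers":-1,"xyz":[1.9,0,0],"angular":[0,0,0]}
    - {"fingers":-1,"xyz":[2.2,0,0],"angular":[0,0,0]}
    - {"fingers":-1,"xyz":[2.5,0,0],"angular":[0,0,0]}
    - {"fingers":-1,"xyz":[2.8,0,0],"angular":[0,0,0]}
    - {"fingers":-1,"xyz":[3.1,0,0],"angular":[0,0,0.01]}
    - {"fingers":-1,"xyz":[3.5,0,0],"angular":[0,0,0.02]}
    - {"fingers":-1,"xyz":[3.9,0,0],"angular":[0,0,0.03]}
    - {"fingers":-1,"xyz":[4.3,0,0],"angular":[0,0,0.04]}

```text
clock: 5.0
position: [0.6571, -0.0887, 0.0329]
ee_rot: [1.872, 2.523, -0.001]
force: [-0.1, -5.4, 0.6]
width: 1.001
```

```bash
python3 - <<'E'
from h import *
s=shot('side','s3.png')
cv2.imwrite('pics/c3.png',cv2.resize(s[150:270,270:430],None,fx=4,fy=4))
print(arm.observe()['force'])
for y in (-.0945,-.0895): go([*(O-.036*U+y*V),.033],TY)
E
```

```text
[-0.57685123 -5.50695872  2.75768289]
xyz [ 6.8  -0.35 -0.02] ang [-0.    -0.     0.181]
xyz [ 7.29 -0.26 -0.02] ang [-0.    -0.     0.181]
```

View pics/c3.png

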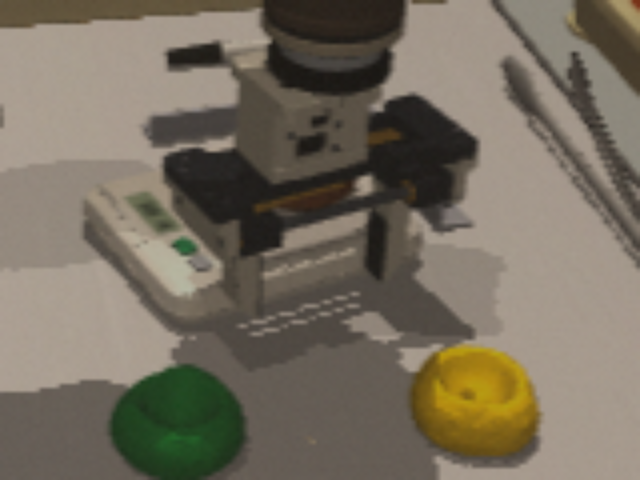

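The scale is sliding with both fingers on its right side, at 5.5 N. The cake is visible under the gripper at crop (320,195), and I'll continue.

Call:
jog_arm:
  moves:
    - {"fingers":-1,"xyz":[0.5,0,0],"angular":[0,0,0.015]}
    - {"fingers":-1,"xyz":[1.1,0,0],"angular":[0,0,0.03]}
    - {"fingers":-1,"xyz":[1.7,-0.1,0],"angular":[0,0,0.05]}
    - {"fingers":-1,"xyz":[2.3,-0.1,0],"angular":[0,0,0.065]}
    - {"fingers":-1,"xyz":[2.9,-0.1,0],"angular":[0,0,0.08]}
    - {"fingers":-1,"xyz":[3.5,-0.2,0],"angular":[0,0,0.1]}
    - {"fingers":-1,"xyz":[4.1,-0.2,0],"angular":[0,0,0.115]}
    - {"fingers":-1,"xyz":[4.7,-0.2,0],"angular":[0,0,0.13]}
    - {"fingers":-1,"xyz":[5.3,-0.3,0],"angular":[0,0,0.15]}
    - {"fingers":-1,"xyz":[5.8,-0.3,0],"angular":[0,0,0.165]}
    - {"fingers":-1,"xyz":[6.2,-0.3,0],"angular":[0,0,0.175]}
    - {"fingers":-1,"xyz":[6.5,-0.3,0],"angular":[0,0,0.181]}

```text
clock: 6.55
position: [0.6353, -0.0274, 0.0328]
ee_rot: [2.092, 2.343, -0.001]
force: [0.1, -5.7, 1.2]
width: 0.995
```

Call:
jog_arm:
  moves:
    - {"fingers":-1,"xyz":[0.2,0,0],"angular":[0,0,0]}
    - {"fingers":-1,"xyz":[0.3,0,0],"angular":[0,0,0]}
    - {"fingers":-1,"xyz":[0.3,0,0],"angular":[0,0,0]}

```text
clock: 6.92
position: [0.6349, -0.0243, 0.0328]
ee_rot: [-2.092, -2.344, 0.0]
force: [0.4, -5.9, 2.8]
width: 1.002
```

Call:
jog_arm:
  moves:
    - {"fingers":-1,"xyz":[0.2,0,0],"angular":[0,0,0]}
    - {"fingers":-1,"xyz":[0.2,0,0],"angular":[0,0,0]}

```text
clock: 7.18
position: [0.6348, -0.0223, 0.0328]
ee_rot: [2.092, 2.344, -0.0]
force: [-0.2, -5.2, 2.7]
width: 1.002
```

Call:
jog_arm:
  moves:
    - {"fingers":-1,"xyz":[0.2,0,0],"angular":[0,0,0]}
    - {"fingers":-1,"xyz":[0.2,0,0],"angular":[0,0,0]}

```text
clock: 7.42
position: [0.6346, -0.021, 0.0328]
ee_rot: [2.092, 2.343, -0.001]
force: [1.1, -5.6, 3.1]
width: 1.002
```

Call:
jog_arm:
  moves:
    - {"fingers":-1,"xyz":[0.15,0,0],"angular":[0,0,0]}
    - {"fingers":-1,"xyz":[0.15,0,0],"angular":[0,0,0]}

```text
clock: 7.68
position: [0.6346, -0.021, 0.0329]
ee_rot: [2.092, 2.341, -0.002]
force: [2.2, -10.4, 0.2]
width: 1.002
```

Force has risen to 10 N with no further motion, so the scale is at the side rail. I'll back off, lift and move round to the front.

Call:
jog_arm:
  moves:
    - {"fingers":-1,"xyz":[-0.5,0,0],"angular":[0,0,0]}
    - {"fingers":-1,"xyz":[-1.5,0,0],"angular":[0,0,0]}
    - {"fingers":-1,"xyz":[-3,0,0],"angular":[0,0,0]}
    - {"fingers":-1,"xyz":[-3.5,0,-3],"angular":[0,0,0]}
    - {"fingers":-1,"xyz":[-3.5,0,-8],"angular":[0,0,0]}
    - {"fingers":-1,"xyz":[-3.5,0,-13],"angular":[0,0,0]}
    - {"fingers":-1,"xyz":[-3.5,-4,-15],"angular":[0,0,0.17]}
    - {"fingers":-1,"xyz":[-3.5,-8,-15],"angular":[0,0,0.34]}
    - {"fingers":-1,"xyz":[-2,-12,-15],"angular":[0,0,0.51]}
    - {"fingers":-1,"xyz":[0,-16,-15],"angular":[0,0,0.68]}
    - {"fingers":-1,"xyz":[0,-18,-15],"angular":[0,0,0.85]}
    - {"fingers":-1,"xyz":[0,-18,-15],"angular":[0,0,1.02]}

```text
clock: 9.18
position: [0.4539, -0.0394, 0.1828]
ee_rot: [-2.971, -1.015, 0.0]
force: [-0.4, 1.2, 0.3]
width: 0.999
```

```bash
python3 - <<'E'
from h import *
print(arm.observe()['joints'].round(2))
im=shot('top','t4.png')
cv2.imwrite('pics/c4.png',cv2.resize(im[115:260,190:350],None,fx=4,fy=4,interpolation=cv2.INTER_CUBIC))
go([*(O+(-.038-.1-.0095-.04)*U),.15],TY-np.pi/2)
E
```

```text
[-0.74  0.3   0.9   2.1  -0.31  0.88 -0.58]
xyz [ 6.99 -6.26  3.3 ] ang [-0.001 -0.001  0.538]
```

View pics/c4.png

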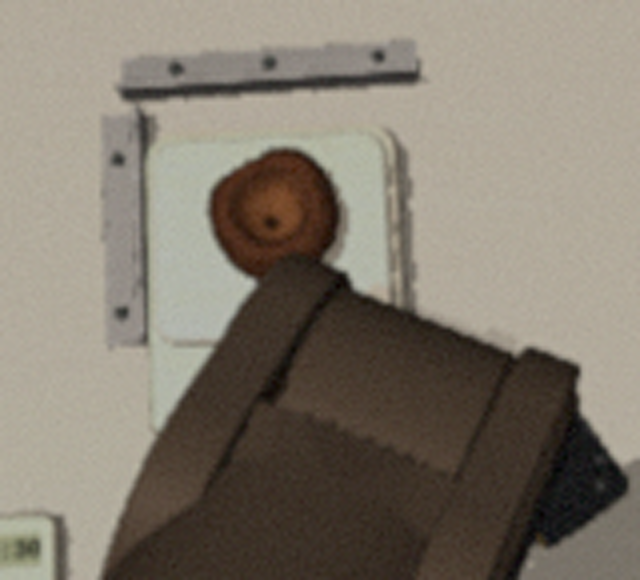

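The scale's left edge runs along the side rail, at crop x 147 to 150 against the rail's 143 to 146. The cake is unmoved on the pan, and the back gap is at crop y 95 to 130.

```bash
python3 - <<'E'
from h import *
p=ray('top',np.array([(200,137),(350,128)])/4+[190-.4,115-.4],.03)[:,:2]
print('back edge x\'',(p-O)@U)
q=ray('top',np.array([(149,180),(152,400)])/4+[190-.4,115-.4],.03)[:,:2]
print('left edge y\'',(q-O)@V)
b=((p-O)@U).mean()
go([*(O+(b-.2-.0095-.035)*U),.10],TY-np.pi/2)
E
```

```text
back edge x' [0.06141028 0.06184733]
left edge y' [0.07451502 0.07516731]
xyz [ 7.39 -6.02  8.3 ] ang [-0.001 -0.001  0.538]
```

Call:
jog_arm:
  moves:
    - {"fingers":-1,"xyz":[1.5,-1.2,0],"angular":[0,0,0.12]}
    - {"fingers":-1,"xyz":[3,-2.4,0],"angular":[0,0,0.25]}
    - {"fingers":-1,"xyz":[4.5,-3.6,0],"angular":[0,0,0.38]}
    - {"fingers":-1,"xyz":[6,-4.8,0],"angular":[0,0,0.5]}
    - {"fingers":-1,"xyz":[7,-6,2],"angular":[0,0,0.538]}
    - {"fingers":-1,"xyz":[7,-6,5],"angular":[0,0,0.538]}
    - {"fingers":-1,"xyz":[7,-6,8.5],"angular":[0,0,0.538]}
    - {"fingers":-1,"xyz":[7,-6,11],"angular":[0,0,0.538]}
    - {"fingers":-1,"xyz":[7,-6,11],"angular":[0,0,0.538]}

```text
clock: 10.35
position: [0.4729, 0.0505, 0.0716]
ee_rot: [3.135, 0.201, -0.005]
force: [-0.2, -0.2, -0.3]
width: 0.996
```

```bash
python3 - <<'E'
from h import *
o=arm.observe();print(o['joints'].round(2),o['force'])
s=shot('side','s5.png')
cv2.imwrite('pics/c5.png',cv2.resize(s[130:270,230:410],None,fx=4,fy=4))
go([*(O+(.0615-.2-.0095-.03)*U),.031],TY-np.pi/2)
go([*(O+(-.1095)*U),.031],TY-np.pi/2)
E
```

```text
[-0.81  0.55  0.83  2.16 -0.64  0.7  -0.99] [-0.154985   -0.15812137 -0.2672782 ]
xyz [ 0.88 -0.23  4.17] ang [0.    0.001 0.014]
xyz [ 7.73 -0.13  4.16] ang [0.    0.001 0.014]
```

View pics/c5.png

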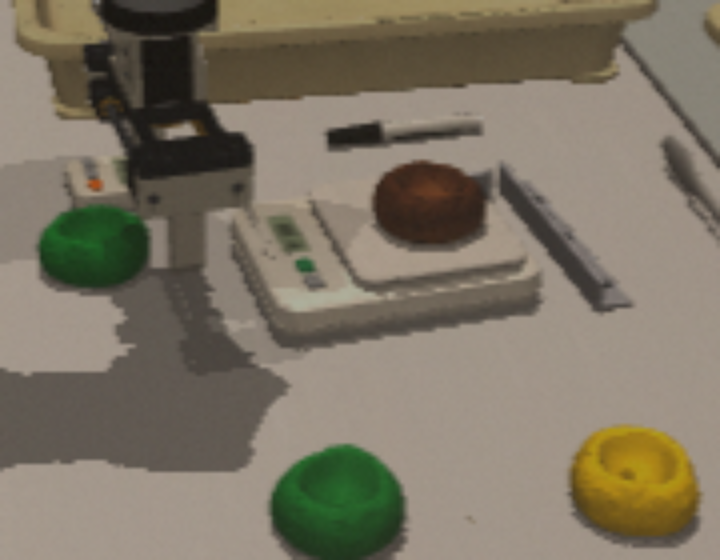

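The side view shows the gripper in front of the scale, with its finger at crop (187,240). The cake sits in the middle of the pan. The left green ring is close behind the left finger, so I'll go 2 cm forward before descending.

Call:
jog_arm:
  moves:
    - {"fingers":-1,"xyz":[1,-0.1,0],"angular":[0,0,0.014]}
    - {"fingers":-1,"xyz":[2,-0.2,0],"angular":[0,0,0.014]}
    - {"fingers":-1,"xyz":[2,-0.2,0.2],"angular":[0,0,0.014]}
    - {"fingers":-1,"xyz":[2,-0.2,1.5],"angular":[0,0,0.014]}
    - {"fingers":-1,"xyz":[2,-0.2,3],"angular":[0,0,0.014]}
    - {"fingers":-1,"xyz":[2,-0.2,4],"angular":[0,0,0.014]}
    - {"fingers":-1,"xyz":[2.4,-0.2,4],"angular":[0,0,0.014]}
    - {"fingers":-1,"xyz":[2.8,-0.2,4],"angular":[0,0,0.014]}
    - {"fingers":-1,"xyz":[3.2,-0.2,4],"angular":[0,0,0.014]}
    - {"fingers":-1,"xyz":[3.6,-0.2,4],"angular":[0,0,0.014]}
    - {"fingers":-1,"xyz":[4,-0.2,4],"angular":[0,0,0.014]}
    - {"fingers":-1,"xyz":[4.4,-0.2,4],"angular":[0,0,0.014]}

```text
clock: 11.9
position: [0.5175, 0.0589, 0.0328]
ee_rot: [-3.137, -0.177, -0.0]
force: [-0.4, 0.2, 0.6]
width: 0.999
```

Call:
jog_arm:
  moves:
    - {"fingers":-1,"xyz":[0.4,0,0],"angular":[0,0,0]}
    - {"fingers":-1,"xyz":[0.8,0,0],"angular":[0,0,0]}
    - {"fingers":-1,"xyz":[1.2,0,0],"angular":[0,0,0]}
    - {"fingers":-1,"xyz":[1.6,0,0],"angular":[0,0,0]}
    - {"fingers":-1,"xyz":[2.0,0,0],"angular":[0,0,0]}

```text
clock: 12.52
position: [0.5349, 0.0609, 0.0323]
ee_rot: [-3.136, -0.176, 0.007]
force: [-7.6, -1.2, 5.9]
width: 1.003
```

Call:
jog_arm:
  moves:
    - {"fingers":-1,"xyz":[0.3,0,0],"angular":[0,0,0]}
    - {"fingers":-1,"xyz":[0.6,0,0],"angular":[0,0,0]}
    - {"fingers":-1,"xyz":[0.9,0,0],"angular":[0,0,0]}

```text
clock: 12.9
position: [0.5437, 0.0618, 0.0323]
ee_rot: [-3.136, -0.176, 0.007]
force: [-7.7, -1.0, 5.4]
width: 0.999
```

Call:
jog_arm:
  moves:
    - {"fingers":-1,"xyz":[0.2,0,0],"angular":[0,0,0]}
    - {"fingers":-1,"xyz":[0.3,0,0],"angular":[0,0,0]}

```text
clock: 13.15
position: [0.5469, 0.0622, 0.0323]
ee_rot: [-3.136, -0.176, 0.006]
force: [-8.3, -1.0, 5.9]
width: 1.001
```

Call:
jog_arm:
  moves:
    - {"fingers":-1,"xyz":[0.2,0,0],"angular":[0,0,0]}
    - {"fingers":-1,"xyz":[0.2,0,0],"angular":[0,0,0]}

```text
clock: 13.4
position: [0.5478, 0.0623, 0.0321]
ee_rot: [-3.136, -0.176, 0.009]
force: [-9.9, -1.7, 7.2]
width: 0.997
```

Call:
jog_arm:
  moves:
    - {"fingers":-1,"xyz":[0.2,0,0],"angular":[0,0,0]}
    - {"fingers":-1,"xyz":[0.2,0,0],"angular":[0,0,0]}

```text
clock: 13.65
position: [0.5478, 0.0623, 0.0318]
ee_rot: [-3.135, -0.176, 0.015]
force: [-16.3, -1.8, 11.9]
width: 0.999
```

Call:
jog_arm:
  moves:
    - {"fingers":-1,"xyz":[0.2,0,0],"angular":[0,0,0]}
    - {"fingers":-1,"xyz":[0.2,0,0],"angular":[0,0,0]}

```text
clock: 13.9
position: [0.5479, 0.0623, 0.0316]
ee_rot: [-3.135, -0.176, 0.02]
force: [-22.4, -2.3, 16.0]
width: 1.0
```

The scale is home against the back rail, with force climbing to 22 N and no motion. I'll release slowly, back off, lift and look.

Call:
jog_arm:
  moves:
    - {"fingers":-1,"xyz":[-0.4,0,0],"angular":[0,0,0]}
    - {"fingers":-1,"xyz":[-0.8,0,0],"angular":[0,0,0]}
    - {"fingers":-1,"xyz":[-1.6,0,0],"angular":[0,0,0]}
    - {"fingers":-1,"xyz":[-3,0,0],"angular":[0,0,0]}
    - {"fingers":-1,"xyz":[-3.5,0,-1],"angular":[0,0,0]}
    - {"fingers":-1,"xyz":[-3.5,0,-5],"angular":[0,0,0]}
    - {"fingers":-1,"xyz":[-4,0,-10],"angular":[0,0,0]}
    - {"fingers":-1,"xyz":[-6,4,-14],"angular":[0,0,0]}
    - {"fingers":-1,"xyz":[-8,9,-15],"angular":[0,0,0]}
    - {"fingers":-1,"xyz":[-9,14,-15],"angular":[0,0,0]}
    - {"fingers":-1,"xyz":[-9,19,-15],"angular":[0,0,0]}
    - {"fingers":-1,"xyz":[-9,21,-15],"angular":[0,0,0]}

```text
clock: 15.4
position: [0.4886, -0.159, 0.1839]
ee_rot: [3.136, 0.171, 0.003]
force: [0.2, 0.3, -0.1]
width: 1.004
```

```bash
python3 - <<'E'
from h import *
print(arm.observe()['joints'].round(2))
im=shot('top','t6.png'); s=shot('side','s6.png')
a=cv2.resize(im[115:220,200:310],None,fx=5,fy=5,interpolation=cv2.INTER_CUBIC)
cv2.imwrite('pics/c6.png',a)
E
```

```text
[-0.5   0.44  0.98  1.97 -0.45  0.96 -0.76]
```

View pics/c6.png

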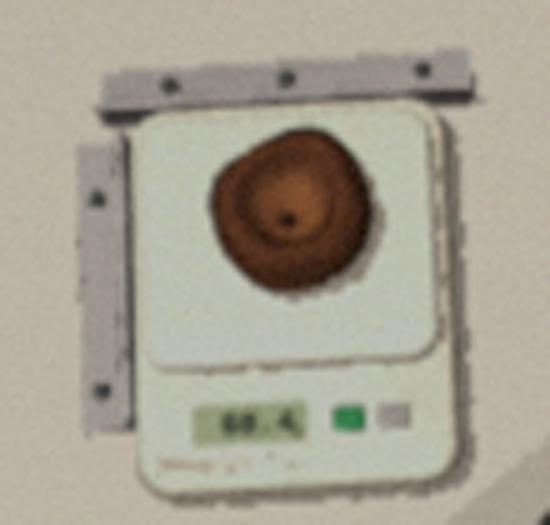

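The top crop shows the back edge on the back rail along its whole length (crop y about 100), the cake in place, and the left edge beside the side rail (x 134 to 139 against 127 to 131). To make sure the left edge is seated, I'll give one more gentle push from the right.

```bash
python3 - <<'E'
from h import *
go([*(O+.012*U-.125*V),.184],TY)
E
```

```text
xyz [ 2.07e+01 -8.80e+00 -1.00e-02] ang [ 0.002 -0.    -1.576]
```

Call:
jog_arm:
  moves:
    - {"fingers":-1,"xyz":[2,0,0],"angular":[0,0,-0.16]}
    - {"fingers":-1,"xyz":[4,-1,0],"angular":[0,0,-0.32]}
    - {"fingers":-1,"xyz":[6,-2,0],"angular":[0,0,-0.48]}
    - {"fingers":-1,"xyz":[8,-3,0],"angular":[0,0,-0.64]}
    - {"fingers":-1,"xyz":[10,-4,0],"angular":[0,0,-0.8]}
    - {"fingers":-1,"xyz":[12,-5,0],"angular":[0,0,-0.96]}
    - {"fingers":-1,"xyz":[14,-6,0],"angular":[0,0,-1.12]}
    - {"fingers":-1,"xyz":[16,-7,0],"angular":[0,0,-1.28]}
    - {"fingers":-1,"xyz":[18,-8,0],"angular":[0,0,-1.42]}
    - {"fingers":-1,"xyz":[20.7,-8.8,0],"angular":[0,0,-1.576]}
    - {"fingers":-1,"xyz":[20.7,-8.8,0],"angular":[0,0,-1.576]}
    - {"fingers":-1,"xyz":[20.7,-8.8,0],"angular":[0,0,-1.576]}

```text
clock: 17.0
position: [0.6841, -0.0446, 0.1828]
ee_rot: [-2.088, -2.347, 0.001]
force: [-0.7, -0.1, -0.6]
width: 1.0
```

```bash
python3 - <<'E'
from h import *
go([*(O+.012*U-.12*V),.033],TY);go([*(O+.012*U-.0917*V),.033],TY)
E
```

```text
xyz [ 0.08  0.06 14.98] ang [-0.001  0.     0.003]
xyz [ 2.91  0.07 14.98] ang [-0.001  0.     0.003]
```

Call:
jog_arm:
  moves:
    - {"fingers":-1,"xyz":[0,0,4],"angular":[0,0,0.003]}
    - {"fingers":-1,"xyz":[0,0,8],"angular":[0,0,0.003]}
    - {"fingers":-1,"xyz":[0,0,12],"angular":[0,0,0.003]}
    - {"fingers":-1,"xyz":[0,0,14],"angular":[0,0,0.003]}
    - {"fingers":-1,"xyz":[0,0,15],"angular":[0,0,0.003]}
    - {"fingers":-1,"xyz":[0.6,0,15],"angular":[0,0,0.003]}
    - {"fingers":-1,"xyz":[1.2,0,15],"angular":[0,0,0.003]}
    - {"fingers":-1,"xyz":[1.8,0,15],"angular":[0,0,0.003]}
    - {"fingers":-1,"xyz":[2.2,0,15],"angular":[0,0,0.003]}
    - {"fingers":-1,"xyz":[2.5,0,15],"angular":[0,0,0.003]}
    - {"fingers":-1,"xyz":[2.7,0,15],"angular":[0,0,0.003]}

```text
clock: 18.38
position: [0.6817, -0.018, 0.0328]
ee_rot: [2.09, 2.345, 0.0]
force: [0.1, 0.0, 0.4]
width: 1.002
```

Call:
jog_arm:
  moves:
    - {"fingers":-1,"xyz":[0.1,0,0],"angular":[0,0,0]}
    - {"fingers":-1,"xyz":[0.2,0,0],"angular":[0,0,0]}

```text
clock: 18.62
position: [0.6815, -0.0163, 0.0327]
ee_rot: [2.09, 2.345, -0.0]
force: [0.0, -0.7, 0.7]
width: 1.002
```

Call:
jog_arm:
  moves:
    - {"fingers":-1,"xyz":[0.1,0,0],"angular":[0,0,0]}
    - {"fingers":-1,"xyz":[0.2,0,0],"angular":[0,0,0]}

```text
clock: 18.88
position: [0.6814, -0.0157, 0.0327]
ee_rot: [2.09, 2.343, -0.001]
force: [0.7, -5.4, -3.0]
width: 1.002
```

Call:
jog_arm:
  moves:
    - {"fingers":-1,"xyz":[0.1,0,0],"angular":[0,0,0]}
    - {"fingers":-1,"xyz":[0.2,0,0],"angular":[0,0,0]}

```text
clock: 19.12
position: [0.6814, -0.0156, 0.0328]
ee_rot: [2.09, 2.341, -0.003]
force: [3.9, -10.5, -2.2]
width: 1.004
```

Call:
jog_arm:
  moves:
    - {"fingers":-1,"xyz":[0.2,0,0],"angular":[0,0,0]}
    - {"fingers":-1,"xyz":[0.2,0,0],"angular":[0,0,0]}

```text
clock: 19.38
position: [0.6815, -0.0154, 0.0331]
ee_rot: [2.089, 2.339, -0.005]
force: [2.7, -13.0, -2.8]
width: 1.005
```

Call:
jog_arm:
  moves:
    - {"fingers":-1,"xyz":[-0.3,0,0],"angular":[0,0,0]}
    - {"fingers":-1,"xyz":[-0.6,0,0],"angular":[0,0,0]}
    - {"fingers":-1,"xyz":[-1.4,0,0],"angular":[0,0,0]}
    - {"fingers":-1,"xyz":[-3,0,0],"angular":[0,0,0]}
    - {"fingers":-1,"xyz":[-4,0,-3],"angular":[0,0,0]}
    - {"fingers":-1,"xyz":[-4,0,-8],"angular":[0,0,0]}
    - {"fingers":-1,"xyz":[-7,0,-13],"angular":[0,0,0]}
    - {"fingers":-1,"xyz":[-11,-3,-16],"angular":[0,0,0]}
    - {"fingers":-1,"xyz":[-15,-7,-16],"angular":[0,0,0]}
    - {"fingers":-1,"xyz":[-19,-11,-16],"angular":[0,0,0]}
    - {"fingers":-1,"xyz":[-21,-15,-16],"angular":[0,0,0]}
    - {"fingers":-1,"xyz":[-21,-16,-16],"angular":[0,0,0]}

```text
clock: 20.88
position: [0.5426, -0.2413, 0.1933]
ee_rot: [2.098, 2.338, -0.002]
force: [-0.1, -0.9, 0.1]
width: 1.003
```

```bash
python3 - <<'E'
from h import *
im=shot('top','t7.png'); s=shot('side','s7.png')
a=cv2.resize(im[115:265,165:315],(560,560),interpolation=cv2.INTER_CUBIC)
cv2.imwrite('pics/c7.png',a)
cv2.imwrite('pics/d7.png',cv2.resize(s[140:260,240:420],None,fx=4.4,fy=4.4,interpolation=cv2.INTER_CUBIC))
for n in('c','d'):pass
a=cv2.imread('pics/t0.png');d=cv2.absdiff(cv2.GaussianBlur(a,(5,5),0),cv2.GaussianBlur(im,(5,5),0)).max(2)
for k,(x,y) in dict(timer=(191,258),tape=(437,259),marker=(180,158),cake=(438,209),yellow=(376,154),g1=(235,268),g2=(370,225)).items(): print(k,d[y-22:y+22,x-22:x+22].max())
E
```

```text
timer 39
tape 108
marker 39
cake 100
yellow 135
g1 39
g2 113
```

View pics/c7.png

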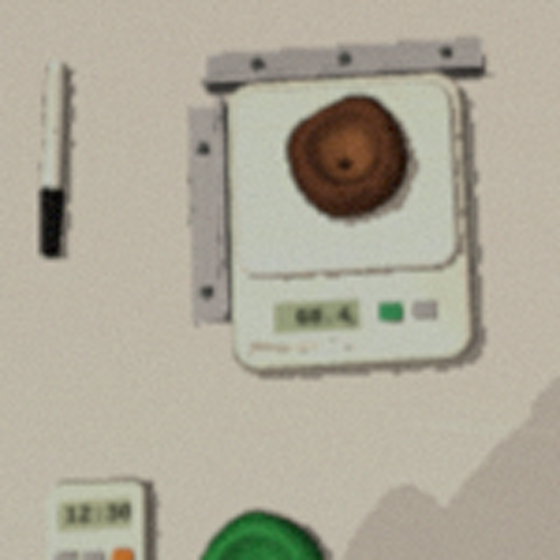

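View pics/d7.png

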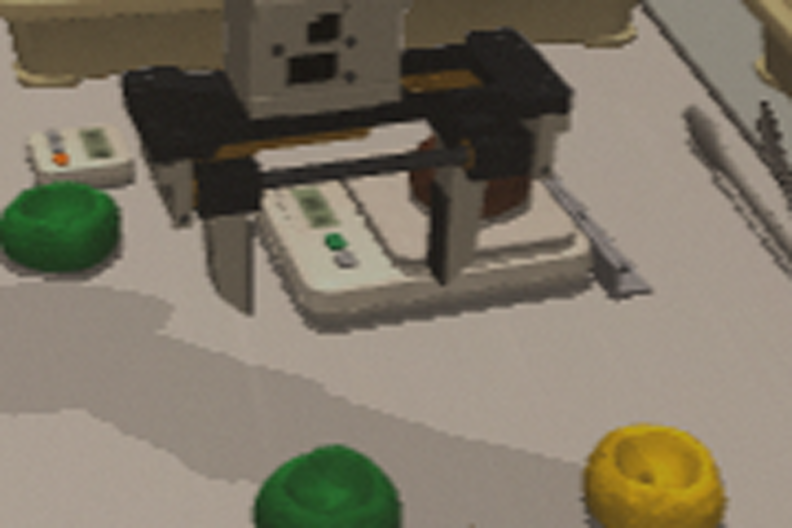

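Both edges look seated and the cake, timer and marker are unchanged. The last side push put about 4 N of pull towards the front, so I'll check with one light touch from the front, which also measures any back gap.

```bash
python3 - <<'E'
from h import *
go([.513,.058,.19],TY-np.pi/2)
a=cv2.imread('pics/s0.png');im=cv2.imread('pics/s7.png');d=cv2.absdiff(cv2.GaussianBlur(a,(5,5),0),cv2.GaussianBlur(im,(5,5),0)).max(2)
for k,(x,y) in dict(tape=(293,312),cake=(351,304),yellow=(389,250),g2=(314,256)).items(): print(k,d[y-18:y+18,x-22:x+22].max(),np.median(d[y-18:y+18,x-22:x+22]))
E
```

```text
xyz [29.78  0.16  0.32] ang [-0.000e+00 -1.000e-03  1.571e+00]
tape 57 38.0
cake 56 10.0
yellow 16 12.5
g2 60 5.0
```

Call:
jog_arm:
  moves:
    - {"fingers":-1,"xyz":[3,0,0],"angular":[0,0,0.16]}
    - {"fingers":-1,"xyz":[6,0,0],"angular":[0,0,0.32]}
    - {"fingers":-1,"xyz":[9,0,0],"angular":[0,0,0.48]}
    - {"fingers":-1,"xyz":[12,0,0],"angular":[0,0,0.64]}
    - {"fingers":-1,"xyz":[15,0,0],"angular":[0,0,0.8]}
    - {"fingers":-1,"xyz":[18,0,0],"angular":[0,0,0.96]}
    - {"fingers":-1,"xyz":[21,0,0],"angular":[0,0,1.12]}
    - {"fingers":-1,"xyz":[24,0,0],"angular":[0,0,1.28]}
    - {"fingers":-1,"xyz":[27,0.1,0],"angular":[0,0,1.44]}
    - {"fingers":-1,"xyz":[29.8,0.2,0],"angular":[0,0,1.571]}
    - {"fingers":-1,"xyz":[29.8,0.2,0.3],"angular":[0,0,1.571]}
    - {"fingers":-1,"xyz":[29.8,0.2,0.3],"angular":[0,0,1.571]}

```text
clock: 22.48
position: [0.514, 0.0594, 0.1895]
ee_rot: [3.135, 0.185, -0.0]
force: [0.1, -1.1, -0.4]
width: 1.001
```

```bash
python3 - <<'E'
from h import *
go([.517,.059,.033],TY-np.pi/2);go([.5479,.0623,.033],TY-np.pi/2)
E
```

```text
xyz [ 0.29  0.07 15.65] ang [0.001 0.    0.005]
xyz [ 3.4   0.1  15.65] ang [0.001 0.    0.005]
```

Call:
jog_arm:
  moves:
    - {"fingers":-1,"xyz":[0.2,0.1,4],"angular":[0,0,0.005]}
    - {"fingers":-1,"xyz":[0.2,0.1,8],"angular":[0,0,0.005]}
    - {"fingers":-1,"xyz":[0.2,0.1,12],"angular":[0,0,0.005]}
    - {"fingers":-1,"xyz":[0.2,0.1,14.5],"angular":[0,0,0.005]}
    - {"fingers":-1,"xyz":[0.2,0.1,15.6],"angular":[0,0,0.005]}
    - {"fingers":-1,"xyz":[0.8,0.1,15.6],"angular":[0,0,0.005]}
    - {"fingers":-1,"xyz":[1.5,0.1,15.6],"angular":[0,0,0.005]}
    - {"fingers":-1,"xyz":[2.2,0.1,15.6],"angular":[0,0,0.005]}
    - {"fingers":-1,"xyz":[2.7,0.1,15.6],"angular":[0,0,0.005]}
    - {"fingers":-1,"xyz":[3.0,0.1,15.6],"angular":[0,0,0.005]}
    - {"fingers":-1,"xyz":[3.1,0.1,15.6],"angular":[0,0,0.005]}

```text
clock: 23.85
position: [0.5448, 0.0617, 0.0338]
ee_rot: [-3.137, -0.173, -0.0]
force: [-0.5, -0.2, -0.6]
width: 1.003
```

Call:
jog_arm:
  moves:
    - {"fingers":-1,"xyz":[0.15,0,0],"angular":[0,0,0]}
    - {"fingers":-1,"xyz":[0.25,0,0],"angular":[0,0,0]}

```text
clock: 24.1
position: [0.5471, 0.0619, 0.0337]
ee_rot: [-3.137, -0.172, 0.0]
force: [-0.1, -0.2, 0.7]
width: 0.998
```

Call:
jog_arm:
  moves:
    - {"fingers":-1,"xyz":[0.15,0,0],"angular":[0,0,0]}
    - {"fingers":-1,"xyz":[0.25,0,0],"angular":[0,0,0]}

```text
clock: 24.35
position: [0.5477, 0.062, 0.0334]
ee_rot: [-3.136, -0.173, 0.006]
force: [-9.8, -1.2, 5.5]
width: 1.0
```

Call:
jog_arm:
  moves:
    - {"fingers":-1,"xyz":[0.15,0,0],"angular":[0,0,0]}
    - {"fingers":-1,"xyz":[0.25,0,0],"angular":[0,0,0]}

```text
clock: 24.6
position: [0.5479, 0.0621, 0.0331]
ee_rot: [-3.136, -0.173, 0.012]
force: [-14.9, -3.4, 11.7]
width: 1.0
```

Contact came at the same x (0.5479), so the back had not moved. I'll release and retreat.

Call:
jog_arm:
  moves:
    - {"fingers":-1,"xyz":[-0.4,0,0],"angular":[0,0,0]}
    - {"fingers":-1,"xyz":[-0.8,0,0],"angular":[0,0,0]}
    - {"fingers":-1,"xyz":[-1.6,0,0],"angular":[0,0,0]}
    - {"fingers":-1,"xyz":[-3,0,0],"angular":[0,0,0]}
    - {"fingers":-1,"xyz":[-3.5,0,-1],"angular":[0,0,0]}
    - {"fingers":-1,"xyz":[-3.5,0,-5],"angular":[0,0,0]}
    - {"fingers":-1,"xyz":[-4,0,-10],"angular":[0,0,0]}
    - {"fingers":-1,"xyz":[-8,0,-14],"angular":[0,0,0]}
    - {"fingers":-1,"xyz":[-12,0,-16],"angular":[0,0,0]}
    - {"fingers":-1,"xyz":[-14,0,-16],"angular":[0,0,0]}
    - {"fingers":-1,"xyz":[-14,0,-16],"angular":[0,0,0]}

```text
clock: 25.98
position: [0.4116, 0.0474, 0.1941]
ee_rot: [-3.134, -0.173, 0.0]
force: [0.3, -0.0, -0.2]
width: 0.996
```

```bash
python3 - <<'E'
from h import *
im=shot('top','t8.png')
a=cv2.imread('pics/t0.png')
cv2.imwrite('pics/e8.png',np.vstack([cv2.resize(im[100:300,165:480],None,fx=1.9,fy=1.9,interpolation=cv2.INTER_CUBIC),np.hstack([cv2.resize(z[180:285,365:480],(299,200)) for z in (a,im)])[:,:598]]) if False else cv2.resize(im[100:300,160:480],None,fx=2.5,fy=2.5,interpolation=cv2.INTER_CUBIC))
d=cv2.absdiff(cv2.GaussianBlur(a,(5,5),0),cv2.GaussianBlur(im,(5,5),0)).max(2)
for k,(x,y) in dict(timer=(191,258),tape=(437,259),marker=(180,158),cake=(438,209),yellow=(376,154)).items(): print(k,d[y-22:y+22,x-22:x+22].max())
E
```

```text
timer 130
tape 25
marker 25
cake 24
yellow 25
```

View pics/e8.png

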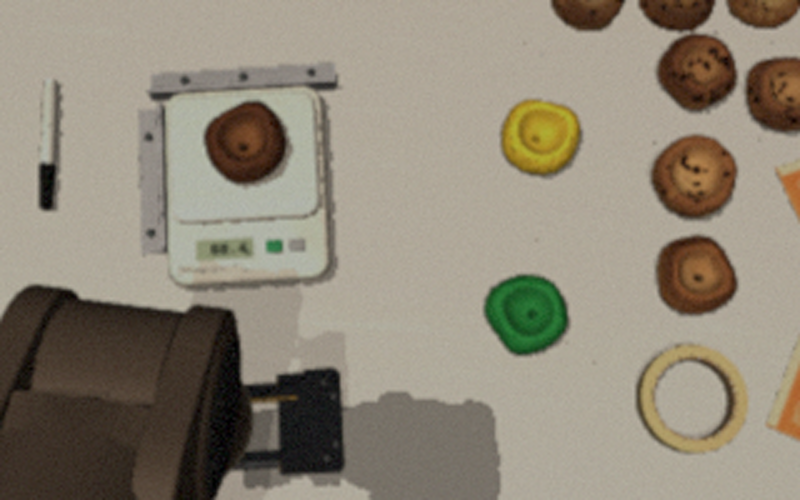

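The last view shows the scale square in the corner at crop (248,185), with the cake on its pan at (245,142). The tape, loose cake and marker have not moved. The timer is only hidden by the arm here, and it was unchanged in the picture before.

```bash
python3 -c "
from cell import job
print(job.sign_off())"
```

```text
the job is handed in; nothing more can be done
None
```

The scale is in the corner stop with its back and left edges against the rails, and the cake is still on its pan. I handed the job in at about 26 s of the 70 s allowed. I used the open gripper as a fence, pushing first from the right against the side rail and then from the front against the back rail. One repeat push on each side followed.

- **Seating:** on each repeat push the fingers stopped at the same place as before (side contact at about −91.6 mm in the stop frame, front contact at x = 0.5479 m). The pushing force peaked at about 22 N along the push, roughly 28 N with the vertical part. In the pictures both edges look flush. They resolve only about 2 mm, and one hand-read comparison suggested a 0.01 rad turn, which is within pixel noise.
- **Other objects:** picture differences against the start show the tape roll, loose cake and marker unmoved. The timer was hidden by the arm in the last picture. It was unchanged in the one before, and the last front touch stayed about 8 cm from it.
- **Readings that disagreed:** the colour mask for the scale failed, so I took its edges by hand. They measured 154 by 187 mm against the true 160 by 200 mm, which was close enough to start pushing.

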